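Put the seasonings back in their trays

ROBOT

A 6-joint arm with a two-finger parallel gripper is mounted at the origin on the work surface; the furniture and walls round the work are solid. World frame = base frame: x ahead of the robot, y to its left, z up, the work surface at z = 0. Lengths are in m, angles in rad, forces in N, time in s.
With the tool pointing down it reaches from about 0.35 to 0.975 m from the base axis. Payload 4.9 kg.
Tool frame: the origin (TCP) lies at the very end of the fingers, on their centre line; the grasp point (between the pads) lies 19 mm behind it; z points along the fingers, y is the line along which they close (so a half turn about z gives the same grasp; the last joint's range is limited). The gripper opens to 85 mm and grips with 20 to 120 N. Pads are 22 mm wide; open, the fingers measure 114 mm over their backs; the gripper's body (76 mm by 85 mm) begins 54 mm behind the grasp point. The pads swing forward as they close: fully open they stand 13 mm farther back than shut.
Start: joints at [1.094, 0.053, 1.613, -0, 1.476, -0.119], TCP at [0.219, 0.585, 0.231] pointing down, gripper open.
Joint ranges: [-3.01, 3.01], [-1.01, 2.22], [0.06, 2.58], [-1.02, 4.17], [0.09, 2.62], [-3.14, 3.14]. Speed limits (rad/s): [2.57, 2.57, 3.14, 3.14, 3.14, 3.14].

INTERFACE

Orientations are given as a rotation vector (axis times angle).
In Python, from station import get_obs, optics, ctrl gives the robot as it stands.
- The arm moves only by the shell command python3 -m pendant 'ROWS' [FORCE]. ROWS is JSON, a list of rows, each a list of 3 entries, a list of its own where there are three numbers: the shift along the tool's x, y, z in mm, then the turn, a rotation vector about the tool's x, y, z in rad, then the opening, from 0 (shut) to 1 (fully open). A call has 1 to 12 rows; each row shifts and turns the commanded pose from where the row before left it, along the tool's axes as they then stand; what a row does not reach is not made up. A row lasts 1/12 s, in which the tool goes at most 41.7 mm and 7.16 degrees, less where a joint would pass 70% of its speed; a pose out of reach is approached as far as the arm can. A call is refused whole if a number of a shift passes 41.7 or a number of a turn 0.125, either way. A call with a gripper value outside its range is refused whole. The fingers move at their own pace and stop on an object; FORCE is the grip in N (left out, the last holds). Time passes only in rows, so rows that do not move let the fingers close. It gives the time, the measured TCP pose, the force, the opening and the grip force at its end, in the units of the state.
- get_obs(): the state, without advancing time (a new reading comes with each control period).
- optics.get_image(name): name is "scene" or "top" or "wrist"; returns the picture (480x640x3 uint8, red, green, blue); there is no depth.
- optics.camera_model(name): a dict with "fx", "fy", "cx", "cy" (pixels), "distortion" ([k1, k2, p1, p2, k3] as OpenCV has them; the pictures are not rectified), "cam_to_world" (4x4, takes a point from camera to world coordinates). Camera axes: x right, y up, looking along -z (the intrinsics and any distortion apply to the point x, -y, -z); pixel columns grow to the right and rows downward; lengths in m; the calibration is good to about 2 mm. A picture is of the moment at which its call begins: read the wrist's pose just before it. camera_model takes no time and is no camera call; for the wrist camera it gives the pose at the moment of the call.
- ctrl.finish_job(): hands the job in; it is judged then, once.
The state is a dict: "t": time; "q": joint angles; "dq": joint speeds; "effort": joint torques, N m; "tool_pos": TCP position; "tool_rot": TCP orientation; "contact_force": force on the tool from outside, world axes, zero at the start; "wrist_torque": the same for the moment, N m; "opening": finger opening in m; "grip_force": force on a finger pad.
Only numpy, scipy, OpenCV 4.12 (cv2) and the standard library are available. Lean on these libraries where they do the work, as an engineer would, in place of code of your own. Each camera call takes 0.05 s, during which the arm holds its last target. There are 200 camera calls.

TASK

Put the seasonings away. The pepper mill and the salt shaker belong in the cruet tray with the brass post, the mill in the bay next to the post and the salt in the other; the two spice jars go in the spice stand without a post, one in each bay, either way round. Stand each one upright on the floor of its bay, do not tip any over, and leave the two limes where they are.

Things in the scene. Friction and masses are not known exactly. Their poses are not given: they have to be found in the camera images.
- cruet: Cruet tray: low wooden tray with a brass post and ball at one end. Two 76 mm square bays in a row along its x, centres at x = -40.5 and +40.5 mm, y = 0; floor 6 mm, wall tops 22 mm above the table; walls 5 mm; 86 mm wide outside. Fixed. Origin: underside, below the wall between the bays. Post at x = -106 mm, 100 mm high, ball 28 mm; base lip to x = -128 mm: the bay at x = -40.5 mm is next to it.
- spice_stand: Spice stand: low wooden tray like the cruet tray but without a post, 167 mm long. Two 76 mm square bays in a row along its x, centres at x = -40.5 and +40.5 mm, y = 0; floor 6 mm, wall tops 22 mm above the table; walls 5 mm; 86 mm wide outside. Fixed. Origin: underside, below the wall between the bays.
- mill: Pepper mill: turned dark-wood mill, 170 mm tall, the tallest of the seasonings; body up to 58 mm across to a height of 122 mm, round head 49 mm across from 123 to 159 mm, small knob on top. The head does not turn. Stands upright, 0.18 kg or so. Origin: centre of its underside; z up along its axis.
- salt: Salt shaker: clear glass shaker with a grey domed metal top with holes, 90 mm tall, round body 44 mm across to a height of 66 mm, top 34 mm across. Stands upright, 0.1 kg or so. Origin: centre of its underside; z up along its axis.
- jar_a: Spice jar: squarish clear jar with a label and a round yellow-ochre screw cap, 100 mm tall, about 45 mm across body and cap (cap from 80 mm up). Stands upright, 0.11 kg or so. Origin: centre of its underside; z up along its axis.
- jar_b: The other spice jar: squarish clear jar with a label and a round red screw cap, 97 mm tall, about 47 mm across body and cap (cap from 76 mm up). Stands upright, 0.11 kg or so. Origin: centre of its underside; z up along its axis.
- lime: Lime, a green fruit 57x46x45 mm, lying loose among the seasonings; to be left alone. Origin: its underside at the start.
- lime_2: The other lime, 53x46x48 mm, loose, nearest the robot between the seasonings; to be left alone. Origin: its underside at the start.
Things that resemble listed ones, but are neither listed nor needed, are in the scene too. What is shaped like the salt but black, pink or purple is not meant.

How it is judged:
At the end, for the whole second after the job is handed in: Mill in the cruet bay next to the post, salt in the other bay, one spice jar in each bay of the spice stand (either way round): each within 18 mm of its bay's centre in x and y, on the floor of the bay (to 5 mm), within 7 degrees of upright, released and at rest (x of mill in the frame of cruet between -0.0585 and -0.0225 m and y of mill in the frame of cruet between -0.018 and 0.018 m and z of mill in the frame of cruet between 0.002 and 0.011 m and x of salt in the frame of cruet between 0.0225 and 0.0585 m and y of salt in the frame of cruet between -0.018 and 0.018 m and z of salt in the frame of cruet between 0.002 and 0.011 m and ((x of jar_a in the frame of spice_stand between 0.0225 and 0.0585 m and y of jar_a in the frame of spice_stand between -0.018 and 0.018 m and z of jar_a in the frame of spice_stand between 0.002 and 0.011 m and x of jar_b in the frame of spice_stand between -0.0585 and -0.0225 m and y of jar_b in the frame of spice_stand between -0.018 and 0.018 m and z of jar_b in the frame of spice_stand between 0.002 and 0.011 m) or (x of jar_a in the frame of spice_stand between -0.0585 and -0.0225 m and y of jar_a in the frame of spice_stand between -0.018 and 0.018 m and z of jar_a in the frame of spice_stand between 0.002 and 0.011 m and x of jar_b in the frame of spice_stand between 0.0225 and 0.0585 m and y of jar_b in the frame of spice_stand between -0.018 and 0.018 m and z of jar_b in the frame of spice_stand between 0.002 and 0.011 m)) and angle between each of mill, salt, jar_a, jar_b's own z axis and vertical below 0.12 rad and linear speed of each of mill, salt, jar_a, jar_b below 0.02 m/s); the robot touches nothing.
It fails at once if one of the seasonings is tipped over (angle between any of mill, salt, jar_a, jar_b's own z axis and vertical above 0.6 rad).
It fails at once if a lime is moved more than 30 mm (distance of any of lime, lime_2 from where it was at the start of the episode above 0.03 m).
It also fails if it takes over 107 s, if anything falls off the work surface, if the arm or the gripper's body presses on something with over 40 N, if the wrist force passes 120 N, or if a joint passes its speed limit or range.

## Working session

There is one attempt and no reset: what is moved stays moved. The work goes in short steps, Python scripts to look and compute and a shell command to move; the robot and the scene stay as the last step left them, time stands still between calls to the robot, and variables do not carry over. Pictures are saved under pics/ and viewed, at most 14 in all, crops included, and the job is handed in when it is done.

```bash
mkdir -p pics; ls; python3 - <<'E'
from station import get_obs, optics, ctrl
import cv2, numpy as np
for n in ("scene","top"):
    cv2.imwrite(f"pics/{n}0.png", optics.get_image(n)[:,:,::-1])
    m=optics.camera_model(n); print(n,{k:np.round(v,3).tolist() for k,v in m.items()})
o=get_obs(); print({k:np.round(v,3).tolist() for k,v in o.items()})
E
```

```text
pics
scene {'fx': 585.948, 'fy': 585.948, 'cx': 317.879, 'cy': 233.367, 'distortion': [-0.067, 0.0, 0.0, 0.0, 0.0], 'cam_to_world': [[0.804, 0.445, -0.395, 0.004], [-0.595, 0.594, -0.541, -0.601], [-0.007, 0.67, 0.742, 0.88], [0.0, 0.0, 0.0, 1.0]]}
top {'fx': 461.193, 'fy': 461.193, 'cx': 322.221, 'cy': 240.098, 'distortion': [0.001, 0.0, 0.0, 0.0, 0.0], 'cam_to_world': [[0.081, 0.971, -0.226, 0.231], [-0.997, 0.08, -0.015, 0.005], [0.003, 0.227, 0.974, 1.054], [0.0, 0.0, 0.0, 1.0]]}
{'t': 0.1, 'q': [1.094, 0.053, 1.614, 0.0, 1.476, -0.119], 'dq': [0.001, -0.0, -0.002, 0.0, 0.0, -0.0], 'effort': [-0.0, -39.49, -37.136, -0.0, 0.004, -0.0], 'tool_pos': [0.219, 0.585, 0.23], 'tool_rot': [-0.559, -3.091, 0.003], 'contact_force': [0.406, -1.453, -0.214], 'wrist_torque': [0.032, -0.028, -0.004], 'grip_force': 0.0, 'opening': 0.085}
```

View pics/scene0.png

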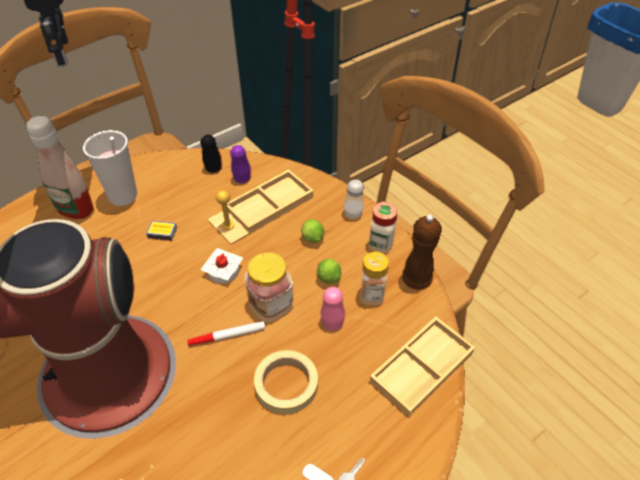

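View pics/top0.png

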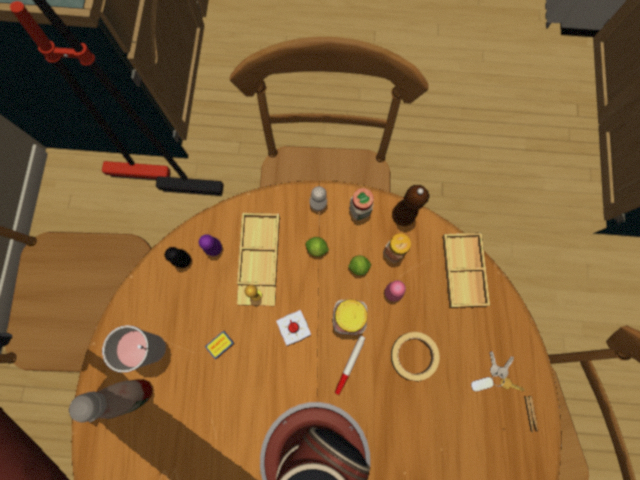

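Scene shows the cruet tray with its post at scene (262,205) / top (258,258), and the spice stand at scene (422,365) / top (466,270). The mill is at scene (420,252).
- **Salt candidates (scene px):** (355,200) clear with a grey top, (210,153) black, (240,165) purple and (332,308) pink. The grey-topped clear one is the salt.
- **Jar candidates:** (382,225) red cap, (375,278) ochre cap, and (270,283) yellow lid. The last is far larger than 45 mm, so the first two are meant.

I'll confirm these in enlarged crops.

```bash
python3 - <<'E'
import cv2
a=cv2.imread("pics/scene0.png")[150:420,200:480]; cv2.imwrite("pics/sc_crop.png",cv2.resize(a[:180,90:265],None,fx=3.3,fy=3.3,interpolation=cv2.INTER_CUBIC))
a=cv2.imread("pics/top0.png")[175:320,230:500]; cv2.imwrite("pics/top_crop.png",cv2.resize(a,None,fx=2.9,fy=2.9,interpolation=cv2.INTER_CUBIC))
E
```

```text
(no output)
```

View pics/sc_crop.png

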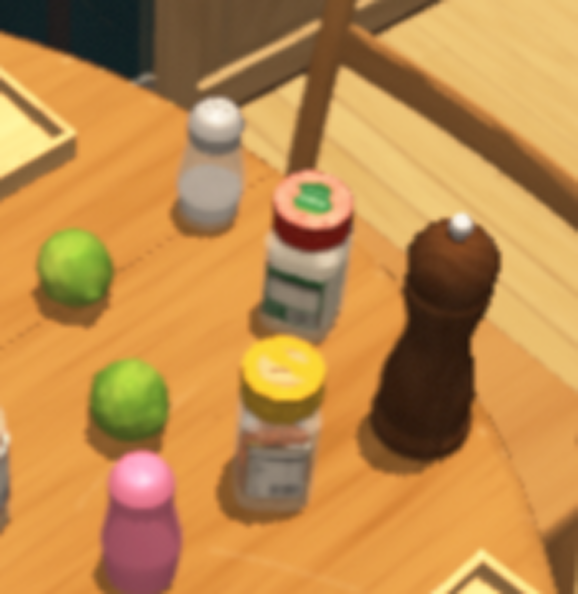

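View pics/top_crop.png

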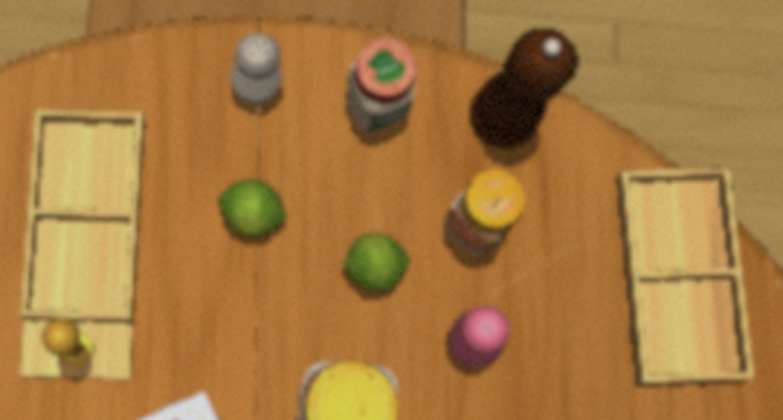

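The crops confirm it. In the scene crop the grey-topped clear salt is at (212,165), the red-cap jar at (310,255), the ochre-cap jar at (280,425) and the mill at (440,340). In the top crop the post ball is at (62,336), at the lower end of the left tray. Next I'll measure positions, cross-checking the two cameras.

```bash
cat > h.py <<'E'
import numpy as np, cv2
from station import get_obs, optics, ctrl
from scipy.spatial.transform import Rotation as R
def ray(m,p):
    K=np.array([[m["fx"],0,m["cx"]],[0,m["fy"],m["cy"]],[0,0,1]])
    u=cv2.undistortPoints(np.array([[p]],float),K,np.array(m["distortion"],float))[0,0]
    T=np.array(m["cam_to_world"]); return T[:3,3], T[:3,:3]@np.array([u[0],-u[1],-1])
def at(m,p,z):
    o,d=ray(m,p); return o+d*(z-o[2])/d[2]
def tri(m1,p1,m2,p2):
    (a,d),(b,e)=ray(m1,p1),ray(m2,p2); s=np.linalg.lstsq(np.c_[d,-e],b-a,rcond=None)[0]
    x,y=a+d*s[0],b+e*s[1]; return (x+y)/2,np.linalg.norm(x-y)
def proj(m,X):
    T=np.array(m["cam_to_world"]); c=T[:3,:3].T@(np.array(X)-T[:3,3]); c=c*[1,-1,-1]
    K=np.array([[m["fx"],0,m["cx"]],[0,m["fy"],m["cy"]],[0,0,1]])
    return cv2.projectPoints(c[None],np.zeros(3),np.zeros(3),K,np.array(m["distortion"],float))[0].ravel()
E
python3 - <<'E'
from h import *
t,s=optics.camera_model("top"),optics.camera_model("scene")
T=lambda x,y:(x/2.9+230-.33,y/2.9+175-.33); S=lambda x,y:(x/3.3+290-.35,y/3.3+150-.35)
for n,a,b,z in [("mill",(551,46),(461,224),.167),("salt",(258,47),(217,112),.087),("jarb",(386,68),(314,200),.097),("jara",(495,198),(284,370),.1),
  ("lime",(252,210),(75,268),.023),("lime2",(376,264),(130,401),.023),("pink",(486,328),(141,473),.085)]:
    X,e=tri(t,T(*a),s,S(*b)); print(n,X.round(3),"gap",e.round(4),"top@z",at(t,T(*a),z).round(3),"sc@z",at(s,S(*b),z).round(3))
for n,L in [("cruet",[(37,112),(143,113),(132,318),(22,318)]),("stand",[(620,172),(727,170),(752,380),(641,384)])]:
    P=np.array([at(t,T(*p),.022)[:2] for p in L]); print(n,P.round(3).tolist(),P.mean(0).round(3)); print([np.linalg.norm(P[i]-P[i-1]).round(3) for i in range(4)])
E
```

```text
mill [ 0.553 -0.168  0.172] gap 0.0027 top@z [ 0.556 -0.169  0.167] sc@z [ 0.555 -0.165  0.167]
salt [0.565 0.038 0.089] gap 0.0023 top@z [0.566 0.038 0.087] sc@z [0.565 0.04  0.087]
jarb [ 0.554 -0.06   0.1  ] gap 0.0005 top@z [ 0.554 -0.06   0.097] sc@z [ 0.556 -0.058  0.097]
jara [ 0.46  -0.145  0.101] gap 0.0006 top@z [ 0.46  -0.145  0.1  ] sc@z [ 0.46  -0.145  0.1  ]
lime [0.453 0.033 0.028] gap 0.0011 top@z [0.453 0.033 0.023] sc@z [0.456 0.036 0.023]
lime2 [ 0.418 -0.067  0.027] gap 0.0012 top@z [ 0.418 -0.067  0.023] sc@z [ 0.421 -0.065  0.023]
pink [ 0.366 -0.145  0.087] gap 0.0003 top@z [ 0.366 -0.145  0.085] sc@z [ 0.367 -0.144  0.085]
cruet [[0.52, 0.212], [0.526, 0.127], [0.361, 0.119], [0.354, 0.204]] [0.44  0.165]
[np.float64(0.166), np.float64(0.085), np.float64(0.165), np.float64(0.085)]
stand [[0.508, -0.256], [0.517, -0.341], [0.352, -0.361], [0.342, -0.276]] [ 0.43  -0.308]
[np.float64(0.168), np.float64(0.085), np.float64(0.166), np.float64(0.086)]
```

```bash
cat >> h.py <<'E'
def go(x,y,z,yaw_deg):
    "remaining shift (mm, present tool axes) and turn (rad, tool) to pose: tool down, tool y at yaw_deg in world"
    o=get_obs(); A=R.from_rotvec(o["tool_rot"]); a=np.radians(yaw_deg)
    ty=np.array([np.cos(a),np.sin(a),0]); tz=np.array([0,0,-1.]); B=R.from_matrix(np.c_[np.cross(ty,tz),ty,tz])
    d=np.array([x,y,z])-o["tool_pos"]
    print("t",round(o["t"],2),"pos",np.round(o["tool_pos"],4),"q6",round(o["q"][5],2),"turn",(A.inv()*B).as_rotvec().round(3),"shift now",(A.inv().apply(d)*1e3).round(1),"after turn",(B.inv().apply(d)*1e3).round(1))
E
python3 -m pendant '[[[0,0,0],[0,0,-0.1],1],[[0,0,0],[0,0,-0.1],1],[[0,0,0],[0,0,-0.1],1],[[0,0,0],[0,0,-0.1],1]]' 40
python3 -c "
from h import *
go(.565,.038,.2,92.6)"
```

```text
t: 0.43
tool_pos: [0.2187, 0.5851, 0.2305]
tool_rot: [0.074, -3.14, 0.002]
contact_force: [0.4, 0.5, 0.5]
opening: 0.0851
grip_force: 0.0
t 0.43 pos [0.2187 0.5851 0.2305] q6 -0.52 turn [-0.001 -0.001  0.002] shift now [-320.1 -562.7   31. ] after turn [-321.1 -562.2   30.5]
```

```bash
python3 -m pendant '[[[-10,-15,0],[0,0,0],1],[[-18,-32,0],[0,0,0],1],[[-18,-32,0],[0,0,0],1],[[-18,-32,0],[0,0,0],1],[[-18,-32,0],[0,0,0],1],[[-18,-32,0],[0,0,0],1],[[-18,-32,0],[0,0,0],1],[[-18,-32,0],[0,0,0],1],[[-18,-32,0],[0,0,0],1],[[-18,-32,0],[0,0,0],1],[[-18,-32,0],[0,0,0],1],[[-18,-32,0],[0,0,0],1]]'
python3 -m pendant '[[[-18,-32,0],[0,0,0],1],[[-18,-32,0],[0,0,0],1],[[-18,-32,0],[0,0,0],1],[[-18,-32,0],[0,0,0],1],[[-18,-32,0],[0,0,0],1],[[-10,-20,0],[0,0,0],1],[[-6,-15,0],[0,0,0],1],[[0,0,0],[0,0,0],1],[[0,0,0],[0,0,0],1]]'
python3 - <<'E'
from h import *
go(.565,.038,.036,92.6)
m=optics.camera_model("wrist"); im=optics.get_image("wrist"); cv2.imwrite("pics/w1.png",im[:,:,::-1])
for n,X in dict(salt=(.565,.038,.087),jarb=(.554,-.06,.097),lime=(.453,.033,.027)).items(): print(n,proj(m,X).round())
E
```

```text
t: 1.43
tool_pos: [0.4425, 0.2258, 0.2309]
tool_rot: [0.066, -3.141, 0.0]
contact_force: [0.4, 0.6, 1.1]
opening: 0.0851
grip_force: 0.0
t: 2.18
tool_pos: [0.5561, 0.0367, 0.2306]
tool_rot: [0.064, -3.14, -0.001]
contact_force: [0.1, -0.1, -0.2]
opening: 0.0855
grip_force: 0.0
t 2.18 pos [0.5561 0.0367 0.2306] q6 -1.68 turn [ 0.001 -0.001 -0.005] shift now [ -9.2   0.9 194.6] after turn [ -9.    0.9 194.6]
salt [323. 245.]
jarb [190. 229.]
lime [322.  95.]
```

View pics/w1.png

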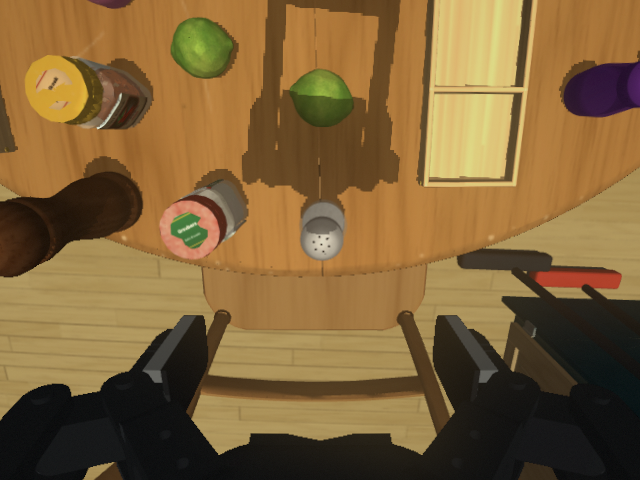

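The wrist image shows the salt dome at (323,238), close to the predicted (323,245), so x is about 0.562. The jar_b cap at (191,228) matches its prediction. Descending on the salt.

```bash
python3 -c "
from h import *
m=optics.camera_model('wrist')
print([at(m,p,.022).round(4)[:2].tolist() for p in [(424,186),(516,186)]], at(m,(323,239),.085).round(4))"
python3 -m pendant '[[[-6,1,20],[0,0,0],1],[[0,0,35],[0,0,0],1],[[0,0,35],[0,0,0],1],[[0,0,35],[0,0,0],1],[[0,0,30],[0,0,0],1],[[0,0,25],[0,0,0],1],[[0,0,14],[0,0,0],1],[[0,0,0],[0,0,0],1],[[0,0,0],[0,0,0],0],[[0,0,0],[0,0,0],0],[[0,0,0],[0,0,0],0],[[0,0,0],[0,0,0],0]]' 30
python3 -m pendant '[[[0,0,0],[0,0,0],0],[[0,0,0],[0,0,0],0],[[0,0,0],[0,0,0],0],[[0,0,0],[0,0,0],0],[[0,0,0],[0,0,0],0],[[0,0,0],[0,0,0],0]]' 30
```

```text
[[0.5252, 0.1288], [0.5213, 0.2132]] [0.561  0.0386 0.085 ]
t: 3.23
tool_pos: [0.5636, 0.0386, 0.0393]
tool_rot: [-0.067, 3.137, -0.0]
contact_force: [-0.2, 1.0, 1.7]
opening: 0.0391
grip_force: 1.5
t: 3.73
tool_pos: [0.5639, 0.0387, 0.0396]
tool_rot: [-0.066, 3.137, 0.001]
contact_force: [-1.0, 2.1, 5.8]
opening: 0.0365
grip_force: 30.2
```

Opening is 36.5 mm, so the pads are on the narrowing upper part. I'll regrasp 12 mm lower.

```bash
python3 -m pendant '[[[0,0,0],[0,0,0],0.7],[[0,0,0],[0,0,0],0.7],[[0,0,0],[0,0,0],0.7],[[-1,0,6],[0,0,0],0.7],[[0,0,6],[0,0,0],0.7],[[0,0,0],[0,0,0],0],[[0,0,0],[0,0,0],0],[[0,0,0],[0,0,0],0],[[0,0,0],[0,0,0],0],[[0,0,0],[0,0,0],0],[[0,0,0],[0,0,0],0],[[0,0,0],[0,0,0],0]]' 30
python3 -m pendant '[[[0,0,-3],[0,0,0],0],[[0,0,-15],[0,0,0],0],[[0,0,-25],[0,0,0],0],[[0,0,-25],[0,0,0],0],[[0,0,-10],[0,0,0],0],[[0,0,0],[0,0,0],0],[[0,0,0],[0,0,0],0]]'
python3 -c "
from h import *
go(.481,.168,.110,92.6)"
```

```text
t: 4.73
tool_pos: [0.5632, 0.0384, 0.0253]
tool_rot: [-0.066, 3.141, -0.0]
contact_force: [0.3, 0.5, -1.4]
opening: 0.0407
grip_force: 30.4
t: 5.32
tool_pos: [0.5635, 0.0384, 0.1035]
tool_rot: [-0.066, 3.14, -0.0]
contact_force: [-0.0, 0.7, -1.4]
opening: 0.0404
grip_force: 30.6
t 5.32 pos [0.5635 0.0384 0.1035] q6 -1.68 turn [-0.     0.001 -0.003] shift now [ 76.9 132.9  -6.6] after turn [ 76.5 133.2  -6.5]
```

```bash
python3 -m pendant '[[[8,13,0],[0,0,0],0],[[15,26,0],[0,0,0],0],[[15,26,0],[0,0,0],0],[[15,26,0],[0,0,0],0],[[14,25,0],[0,0,0],0],[[7,12,0],[0,0,0],0],[[3,5,0],[0,0,0],0],[[0,0,0],[0,0,0],0],[[0,0,0],[0,0,0],0],[[0,0,0],[0,0,0],0]]'
python3 -c "
from h import *
go(.481,.168,.0315,92.6)"
```

```text
t: 6.15
tool_pos: [0.4808, 0.1675, 0.1028]
tool_rot: [0.065, -3.14, 0.001]
contact_force: [0.2, -0.3, -0.7]
opening: 0.0405
grip_force: 30.6
t 6.15 pos [0.4808 0.1675 0.1028] q6 -1.42 turn [-0.    -0.001 -0.004] shift now [-0.3  0.6 71.3] after turn [-0.2  0.5 71.3]
```

```bash
python3 -m pendant '[[[0,0,15],[0,0,0],0],[[0,0,25],[0,0,0],0],[[0,0,15],[0,0,0],0],[[0,0,8],[0,0,0],0],[[0,0,4],[0,0,0],0],[[0,0,2],[0,0,0],0],[[0,0,2],[0,0,0],0],[[0,0,0],[0,0,0],0],[[0,0,0],[0,0,0],0]]'
```

```text
t: 6.9
tool_pos: [0.4815, 0.1682, 0.0332]
tool_rot: [-0.066, 3.139, 0.0]
contact_force: [-0.6, 0.1, -0.6]
opening: 0.0406
grip_force: 30.6
```

```bash
python3 -m pendant '[[[0,0,2],[0,0,0],0],[[0,0,0.5],[0,0,0],0],[[0,0,0],[0,0,0],0],[[0,0,0],[0,0,0],0]]'
python3 -m pendant '[[[0,0,0],[0,0,0],0.6],[[0,0,0],[0,0,0],0.8],[[0,0,0],[0,0,0],0.8],[[0,0,0],[0,0,0],0.9],[[0,0,0],[0,0,0],0.9],[[0,0,-10],[0,0,0],1],[[0,0,-30],[0,0,0],1],[[0,0,-40],[0,0,0],1],[[0,0,-40],[0,0,0],1],[[0,0,-40],[0,0,0],1],[[0,0,-30],[0,0,0],1]]'
python3 -c "
from h import *
go(.554,-.168,.24,92.6)"
```

```text
t: 7.23
tool_pos: [0.4809, 0.1682, 0.03]
tool_rot: [-0.066, 3.14, 0.0]
contact_force: [-0.3, 0.5, 0.4]
opening: 0.0406
grip_force: 30.7
t: 8.15
tool_pos: [0.4815, 0.1683, 0.2248]
tool_rot: [-0.066, 3.136, 0.001]
contact_force: [1.3, 0.3, 0.4]
opening: 0.0855
grip_force: 0.0
t 8.15 pos [0.4815 0.1683 0.2248] q6 -1.42 turn [ 0.001  0.005 -0.003] shift now [ -58.3 -339.   -15.2] after turn [ -57.1 -339.2  -15.2]
```

```bash
python3 -m pendant '[[[-3,-18,-10],[0,0,0],1],[[-6,-35,-15],[0,0,0],1],[[-6,-35,-20],[0,0,0],1],[[-6,-35,-10],[0,0,0],1],[[-6,-35,0],[0,0,0],1],[[-6,-35,0],[0,0,0],1],[[-6,-35,0],[0,0,0],1],[[-6,-35,0],[0,0,0],1],[[-6,-35,0],[0,0,0],1],[[-4,-30,0],[0,0,0],1],[[-2,-11,0],[0,0,0],1],[[0,0,0],[0,0,0],1]]'
python3 -m pendant '[[[0,0,0],[0,0,0],1],[[0,0,0],[0,0,0],1]]'
python3 - <<'E'
from h import *
go(.554,-.168,.119,92.6)
m=optics.camera_model("wrist"); im=optics.get_image("wrist"); cv2.imwrite("pics/w2.png",im[:,:,::-1])
for n,X in dict(mill=(.554,-.168,.169),jarb=(.554,-.06,.097),jara=(.46,-.145,.1)).items(): print(n,proj(m,X).round())
E
```

```text
t: 9.15
tool_pos: [0.5519, -0.1703, 0.2751]
tool_rot: [0.061, -3.141, 0.0]
contact_force: [-0.2, 0.3, 0.0]
opening: 0.0853
grip_force: 0.0
t: 9.32
tool_pos: [0.5519, -0.1669, 0.2751]
tool_rot: [-0.068, 3.141, 0.001]
contact_force: [0.5, -0.2, 1.3]
opening: 0.0852
grip_force: 0.0
t 9.32 pos [ 0.5519 -0.1669  0.2751] q6 -2.04 turn [ 0.001  0.    -0.002] shift now [ -2.1  -1.3 156.1] after turn [ -2.1  -1.2 156.1]
mill [320. 250.]
jarb [447. 230.]
jara [355. 109.]
```

View pics/w2.png

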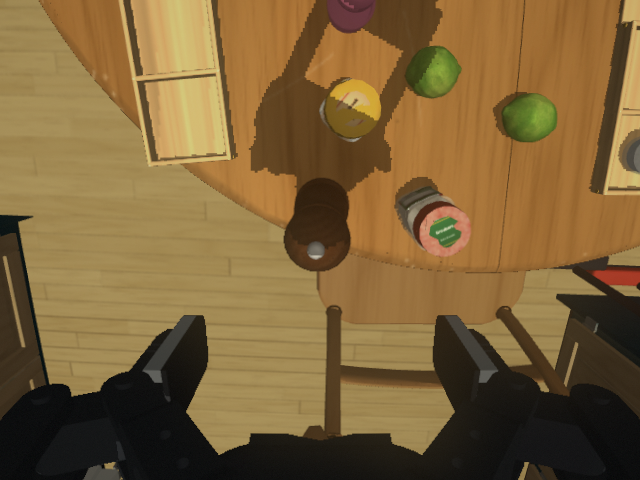

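The mill knob is at (316,251), predicted (320,250). The jar_a cap is at (353,108) and the jar_b cap at (445,231), both matching. The stand's near-wall corners are at (149,164) and (231,157).

```bash
python3 - <<'E'
from h import *
m=optics.camera_model("wrist")
X=at(m,(316.5,251),.168); print(X, [at(m,p,.022).round(4)[:2].tolist() for p in [(149,164.5),(231,157)]], at(m,(353,108),.1).round(4),at(m,(445,231),.097).round(4))
go(X[0],X[1],.119,92.6)
E
```

```text
[ 0.55494521 -0.17021607  0.168     ] [[0.5168, -0.3419], [0.5065, -0.2586]] [ 0.4595 -0.1465  0.1   ] [ 0.5547 -0.0613  0.097 ]
t 9.37 pos [ 0.5519 -0.1667  0.2751] q6 -2.04 turn [ 0.     0.    -0.001] shift now [ -2.9  -3.7 156.1] after turn [ -2.9  -3.7 156.1]
```

```bash
python3 -m pendant '[[[-3,-3,20],[0,0,0],1],[[0,0,35],[0,0,0],1],[[0,0,35],[0,0,0],1],[[0,0,30],[0,0,0],1],[[0,0,22],[0,0,0],1],[[0,0,14],[0,0,0],1],[[0,0,0],[0,0,0],1],[[0,0,0],[0,0,0],0.4],[[0,0,0],[0,0,0],0.2],[[0,0,0],[0,0,0],0.2],[[0,0,0],[0,0,0],0],[[0,0,0],[0,0,0],0]]' 35
python3 -m pendant '[[[0,0,0],[0,0,0],0],[[0,0,0],[0,0,0],0],[[0,0,0],[0,0,0],0],[[0,0,0],[0,0,0],0]]'
```

```text
t: 10.37
tool_pos: [0.5568, -0.1715, 0.1219]
tool_rot: [-0.066, 3.136, -0.002]
contact_force: [0.1, 1.7, 6.5]
opening: 0.0472
grip_force: 35.9
t: 10.7
tool_pos: [0.5568, -0.1715, 0.1218]
tool_rot: [-0.066, 3.136, -0.002]
contact_force: [0.2, 1.7, 5.7]
opening: 0.047
grip_force: 35.9
```

```bash
python3 -m pendant '[[[0,0,0],[0,0,0],0.75],[[0,0,0],[0,0,0],0.75],[[0,0,6],[0,0,0],0.75],[[0,0,0],[0,0,0],0.75],[[0,0,0],[0,0,0],0],[[0,0,0],[0,0,0],0],[[0,0,0],[0,0,0],0],[[0,0,0],[0,0,0],0],[[0,0,0],[0,0,0],0],[[0,0,0],[0,0,0],0]]' 40
```

```text
t: 11.53
tool_pos: [0.5549, -0.171, 0.1125]
tool_rot: [0.066, -3.14, -0.0]
contact_force: [-0.1, -0.1, -2.4]
opening: 0.0474
grip_force: 41.0
```

```bash
python3 -m pendant '[[[0,0,-3],[0,0,0],0],[[0,0,-10],[0,0,0],0],[[0,0,-20],[0,0,0],0],[[0,0,-30],[0,0,0],0],[[0,0,-30],[0,0,0],0],[[0,0,-30],[0,0,0],0],[[0,0,-15],[0,0,0],0],[[0,0,0],[0,0,0],0],[[0,0,0],[0,0,0],0]]'
python3 -c "
from h import *
go(.400,.1645,.25,92.6)"
```

```text
t: 12.28
tool_pos: [0.5556, -0.1713, 0.2525]
tool_rot: [-0.066, 3.138, -0.002]
contact_force: [0.5, -0.2, -3.2]
opening: 0.0475
grip_force: 41.3
t 12.28 pos [ 0.5556 -0.1713  0.2525] q6 -2.04 turn [-0.001  0.003 -0.003] shift now [141.3 342.1   1.6] after turn [140.2 342.5   2.5]
```

```bash
python3 -m pendant '[[[4,9,0],[0,0,0],0],[[8,20,0],[0,0,0],0],[[12,29,0],[0,0,0],0],[[12,29,0],[0,0,0],0],[[12,29,0],[0,0,0],0],[[12,29,0],[0,0,0],0],[[12,29,0],[0,0,0],0],[[12,29,0],[0,0,0],0],[[12,29,0],[0,0,0],0],[[12,29,0],[0,0,0],0],[[12,29,0],[0,0,0],0],[[10,26,0],[0,0,0],0]]'
python3 -m pendant '[[[6,14,0],[0,0,0],0],[[3,8,0],[0,0,0],0],[[1,4,0],[0,0,0],0],[[0,0,0],[0,0,0],0],[[0,0,0],[0,0,0],0],[[0,0,0],[0,0,0],0]]'
python3 - <<'E'
from h import *
go(.400,.1645,.119,92.6)
im=optics.get_image("scene"); cv2.imwrite("pics/s2.png",cv2.resize(im[80:280,160:440,::-1],None,fx=2.8,fy=2.8,interpolation=cv2.INTER_CUBIC))
E
```

```text
t: 13.28
tool_pos: [0.4092, 0.1407, 0.2481]
tool_rot: [0.067, -3.136, 0.0]
contact_force: [1.4, 0.8, -1.6]
opening: 0.0473
grip_force: 41.6
t: 13.78
tool_pos: [0.401, 0.1639, 0.2504]
tool_rot: [0.064, -3.14, 0.001]
contact_force: [0.7, -0.1, -1.5]
opening: 0.0477
grip_force: 41.6
t 13.78 pos [0.401  0.1639 0.2504] q6 -1.4 turn [-0.    -0.001 -0.005] shift now [  0.9   0.7 131.4] after turn [  1.    0.6 131.4]
```

View pics/s2.png

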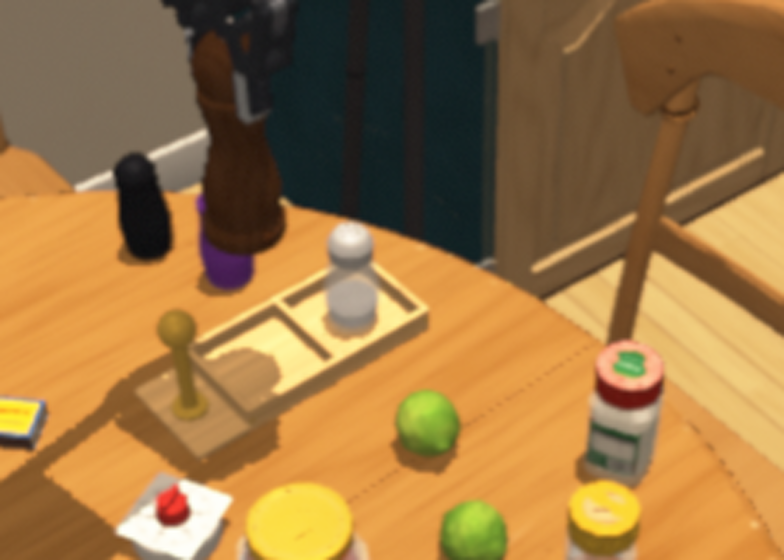

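The salt stands upright in the far bay at crop (352,290). The mill hangs with the same lean as the post in the picture, so it is vertical. Lowering it.

```bash
python3 -m pendant '[[[1,0,15],[0,0,0],0],[[0,0,30],[0,0,0],0],[[0,0,30],[0,0,0],0],[[0,0,25],[0,0,0],0],[[0,0,14],[0,0,0],0],[[0,0,7],[0,0,0],0],[[0,0,4],[0,0,0],0],[[0,0,2],[0,0,0],0],[[0,0,1],[0,0,0],0],[[0,0,0],[0,0,0],0],[[0,0,0],[0,0,0],0]]'
```

```text
t: 14.75
tool_pos: [0.4006, 0.1648, 0.124]
tool_rot: [-0.066, 3.139, 0.001]
contact_force: [-0.2, 0.9, -2.0]
opening: 0.0475
grip_force: 41.6
```

```bash
python3 -m pendant '[[[0,0,2],[0,0,0],0],[[0,0,1.5],[0,0,0],0],[[0,0,1],[0,0,0],0],[[0,0,0.5],[0,0,0],0],[[0,0,0],[0,0,0],0],[[0,0,0],[0,0,0],0]]'
```

```text
t: 15.25
tool_pos: [0.4, 0.1647, 0.1181]
tool_rot: [-0.066, 3.14, 0.0]
contact_force: [-0.4, 0.3, 0.8]
opening: 0.0473
grip_force: 41.7
```

```bash
python3 -m pendant '[[[0,0,0],[0,0,0],0.7],[[0,0,0],[0,0,0],0.8],[[0,0,0],[0,0,0],0.9],[[0,0,0],[0,0,0],0.9],[[0,0,-5],[0,0,0],1],[[0,0,-20],[0,0,0],1],[[0,0,-40],[0,0,0],1],[[0,0,-40],[0,0,0],1],[[0,0,-20],[0,0,0],1],[[0,0,0],[0,0,0],1]]'
python3 -c "
from h import *
go(.5545,-.061,.21,96.9)"
```

```text
t: 16.08
tool_pos: [0.4027, 0.1653, 0.2501]
tool_rot: [-0.066, 3.129, 0.004]
contact_force: [0.0, 0.6, 1.5]
opening: 0.0855
grip_force: 0.0
t 16.08 pos [0.4027 0.1653 0.2501] q6 -1.39 turn [ 0.002  0.012 -0.078] shift now [-141.6 -232.6   41.3] after turn [-123.5 -242.9   40.1]
```

```bash
python3 -m pendant '[[[-8,-13,0],[0,0,0],1],[[-17,-28,0],[0,0,0],1],[[-17,-28,0],[0,0,0],1],[[-17,-28,0],[0,0,0],1],[[-17,-28,0],[0,0,0],1],[[-17,-28,0],[0,0,0],1],[[-17,-28,10],[0,0,0],1],[[-17,-27,20],[0,0,0],1],[[-13,-15,10],[0,0,0],1],[[0,-9,0],[0,0,0],1],[[0,0,0],[0,0,0],1],[[0,0,0],[0,0,0],1]]'
python3 - <<'E'
from h import *
go(.5545,-.061,.043,96.9)
m=optics.camera_model("wrist"); im=optics.get_image("wrist"); cv2.imwrite("pics/w3.png",im[:,:,::-1])
for n,X in dict(jarb=(.5545,-.061,.097),base=(.5545,-.061,0),jara=(.46,-.145,.1)).items(): print(n,proj(m,X).round())
E
```

```text
t: 17.08
tool_pos: [0.5491, -0.061, 0.203]
tool_rot: [0.065, -3.14, -0.001]
contact_force: [0.6, 0.0, -0.4]
opening: 0.0851
grip_force: 0.0
t 17.08 pos [ 0.5491 -0.061   0.203 ] q6 -1.86 turn [ 0.001 -0.    -0.079] shift now [ -5.5  -0.3 160. ] after turn [ -5.4  -0.6 160. ]
jarb [322. 255.]
base [321. 222.]
jara [188. 101.]
```

View pics/w3.png

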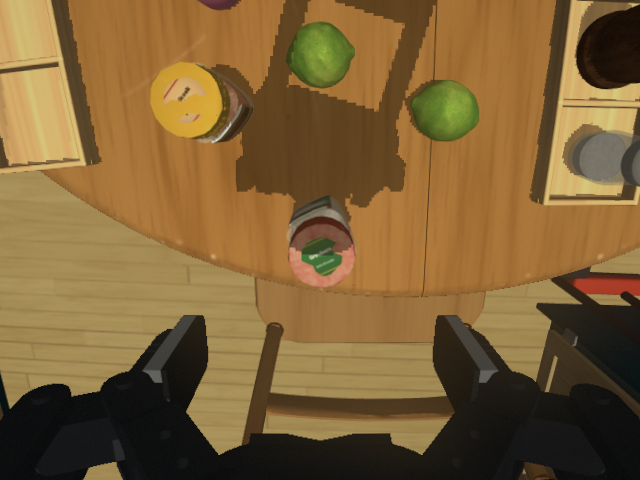

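The jar_b cap is at (321,252) as predicted, and jar_a's at (187,101). I'll zoom on both bodies to read their yaw.

```bash
python3 - <<'E'
import cv2,numpy as np
a=cv2.imread("pics/w3.png"); f=lambda b:cv2.resize(b,None,fx=4,fy=4,interpolation=cv2.INTER_CUBIC)
b=np.hstack([f(a[185:290,275:370]),f(a[55:160,145:255])]); b=np.clip(b*1.5,0,255).astype(np.uint8); cv2.imwrite("pics/yaw.png",b[:, :800]); print(b.shape)
E
```

```text
(420, 820, 3)
```

View pics/yaw.png

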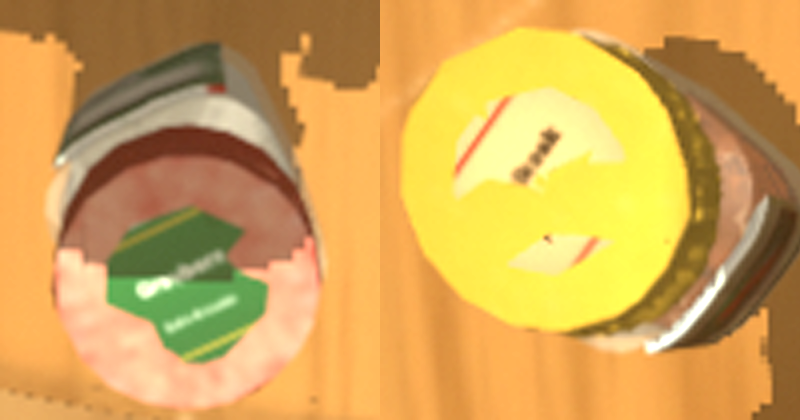

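Jar_b's label lines rise about 27° in the image, so I'll use yaw ≈ 119.6°. Jar_a's lie at about 51°, so I'll grasp it at 53.6°, the cross pair that stays clear of the lime. Turning and descending on jar_b.

```bash
python3 -m pendant '[[[-5,0,0],[0,0,-0.117],1],[[0,0,0],[0,0,-0.117],1],[[0,0,0],[0,0,-0.117],1],[[0,0,0],[0,0,-0.117],1],[[0,0,0],[0,0,0],1],[[0,0,0],[0,0,0],1]]'
python3 -c "
from h import *
go(.5545,-.061,.038,119.6)"
```

```text
t: 17.63
tool_pos: [0.5544, -0.06, 0.2039]
tool_rot: [-0.79, 3.039, -0.001]
contact_force: [-0.4, 0.1, 0.2]
opening: 0.0854
grip_force: 0.0
t 17.63 pos [ 0.5544 -0.06    0.2039] q6 -2.32 turn [-0.001  0.001 -0.008] shift now [  0.6  -0.7 165.9] after turn [  0.4  -0.9 165.9]
```

```bash
python3 -m pendant '[[[0,-1,20],[0,0,0],1],[[0,0,35],[0,0,0],1],[[0,0,35],[0,0,0],1],[[0,0,35],[0,0,0],1],[[0,0,22],[0,0,0],1],[[0,0,12],[0,0,0],1],[[0,0,6],[0,0,0],1],[[0,0,0],[0,0,0],1],[[0,0,0],[0,0,0],0.4],[[0,0,0],[0,0,0],0],[[0,0,0],[0,0,0],0],[[0,0,0],[0,0,0],0]]' 35
python3 -m pendant '[[[0,0,0],[0,0,0],0],[[0,0,0],[0,0,0],0],[[0,0,0],[0,0,0],0],[[0,0,0],[0,0,0],0]]'
```

```text
t: 18.63
tool_pos: [0.5564, -0.0621, 0.0399]
tool_rot: [-0.792, 3.037, -0.002]
contact_force: [0.4, 0.4, 5.2]
opening: 0.0451
grip_force: 35.7
t: 18.97
tool_pos: [0.5564, -0.0621, 0.0398]
tool_rot: [-0.792, 3.037, -0.002]
contact_force: [-0.7, 0.4, 6.4]
opening: 0.0447
grip_force: 35.8
```

```bash
python3 -m pendant '[[[0,0,-3],[0,0,0],0],[[0,0,-12],[0,0,0],0],[[0,0,-25],[0,0,0],0],[[0,0,-30],[0,0,0],0],[[0,0,-30],[0,0,0.1],0],[[0,0,-15],[0,0,0.1],0],[[0,0,-10],[0,0,0.1],0],[[0,0,0],[0,0,0.1],0],[[0,0,0],[0,0,0],0],[[0,0,0],[0,0,0],0]]'
python3 -c "
from h import *
go(.470,-.3037,.165,96.9)"
```

```text
t: 19.8
tool_pos: [0.5546, -0.0619, 0.1629]
tool_rot: [0.177, -3.136, 0.0]
contact_force: [-0.6, 0.7, -1.1]
opening: 0.0448
grip_force: 35.1
t 19.8 pos [ 0.5546 -0.0619  0.1629] q6 -1.93 turn [ 0.    -0.    -0.008] shift now [ 111.3 -230.8   -2. ] after turn [ 113.  -229.9   -2.1]
```

```bash
python3 -m pendant '[[[6,-12,0],[0,0,-0.008],0],[[11,-24,0],[0,0,0],0],[[13,-28,0],[0,0,0],0],[[13,-28,0],[0,0,0],0],[[13,-28,0],[0,0,0],0],[[13,-28,0],[0,0,0],0],[[13,-28,0],[0,0,0],0],[[13,-25,0],[0,0,0],0],[[10,-18,0],[0,0,0],0],[[5,-9,0],[0,0,0],0],[[2,-3,0],[0,0,0],0],[[0,0,0],[0,0,0],0]]'
python3 -m pendant '[[[0,0,0],[0,0,0],0],[[0,0,0],[0,0,0],0]]'
python3 -c "
from h import *
go(.4695,-.3045,.0455,96.9)"
```

```text
t: 20.8
tool_pos: [0.4705, -0.3044, 0.1623]
tool_rot: [0.185, -3.135, -0.002]
contact_force: [1.1, 0.4, -1.4]
opening: 0.0448
grip_force: 35.0
t: 20.97
tool_pos: [0.4712, -0.3033, 0.1626]
tool_rot: [0.188, -3.136, -0.001]
contact_force: [0.1, 0.6, -1.6]
opening: 0.0448
grip_force: 35.0
t 20.97 pos [ 0.4712 -0.3033  0.1626] q6 -2.4 turn [ 0.001 -0.    -0.   ] shift now [  1.9  -1.1 117.1] after turn [  1.9  -1.  117.1]
```

```bash
python3 -m pendant '[[[2,-1,15],[0,0,0],0],[[0,0,30],[0,0,0],0],[[0,0,30],[0,0,0],0],[[0,0,20],[0,0,0],0],[[0,0,10],[0,0,0],0],[[0,0,6],[0,0,0],0],[[0,0,3],[0,0,0],0],[[0,0,1],[0,0,0],0],[[0,0,0],[0,0,0],0],[[0,0,0],[0,0,0],0]]'
```

```text
t: 21.8
tool_pos: [0.4699, -0.3064, 0.0494]
tool_rot: [-0.186, 3.134, -0.003]
contact_force: [-0.0, 0.0, -0.6]
opening: 0.0451
grip_force: 35.0
```

```bash
python3 -m pendant '[[[0,0,1.5],[0,0,0],0],[[0,0,1],[0,0,0],0],[[0,0,1],[0,0,0],0],[[0,0,1],[0,0,0],0],[[0,0,0],[0,0,0],0],[[0,0,0],[0,0,0],0]]'
```

```text
t: 22.3
tool_pos: [0.4695, -0.3062, 0.0459]
tool_rot: [-0.186, 3.136, -0.001]
contact_force: [-3.7, 3.8, 11.1]
opening: 0.0449
grip_force: 36.5
```

```bash
python3 -m pendant '[[[0,0,-0.5],[0,0,0],0.6],[[0,0,0],[0,0,0],0.7],[[0,0,0],[0,0,0],0.9],[[0,0,0],[0,0,0],0.9],[[0,0,-5],[0,0,0],0.9],[[0,0,-25],[0,0,0],1],[[0,0,-40],[0,0,0],1],[[0,0,-40],[0,0,0],1],[[0,0,-35],[0,0,0.12],1],[[0,0,-15],[0,0,0.12],1],[[0,0,0],[0,0,0.12],1],[[0,0,0],[0,0,0.12],1]]'
python3 -m pendant '[[[0,0,0],[0,0,0.12],1],[[0,0,0],[0,0,0.12],1],[[0,0,0],[0,0,0.036],1],[[0,0,0],[0,0,0],1]]'
python3 -c "
from h import *
go(.4598,-.146,.2,53.6)"
```

```text
t: 23.3
tool_pos: [0.4699, -0.3064, 0.2066]
tool_rot: [0.574, 3.085, -0.004]
contact_force: [-0.5, 0.6, -1.0]
opening: 0.0854
grip_force: 0.0
t: 23.63
tool_pos: [0.4689, -0.3056, 0.2039]
tool_rot: [-0.986, -2.983, -0.0]
contact_force: [-0.4, -0.5, -0.1]
opening: 0.0851
grip_force: 0.0
t 23.63 pos [ 0.4689 -0.3056  0.2039] q6 -1.64 turn [ 0.    -0.    -0.003] shift now [102.4 122.8   3.9] after turn [102.1 123.1   3.9]
```

```bash
python3 -m pendant '[[[10,12,0],[0,0,0],1],[[20,24,0],[0,0,0],1],[[20,24,0],[0,0,0],1],[[20,24,0],[0,0,0],1],[[18,22,0],[0,0,0],1],[[10,12,0],[0,0,0],1],[[4,5,0],[0,0,0],1],[[0,0,0],[0,0,0],1],[[0,0,0],[0,0,0],1]]'
python3 - <<'E'
from h import *
go(.4598,-.146,.04,53.6)
m=optics.camera_model("wrist"); im=optics.get_image("wrist"); cv2.imwrite("pics/w4.png",im[:,:,::-1])
for n,X in dict(jara=(.4598,-.146,.1),pink=(.366,-.145,.087),lime2=(.418,-.067,.027),bay2=(.3895,-.314,.006),jarb=(.4695,-.305,.103)).items(): print(n,proj(m,X).round())
E
```

```text
t: 24.38
tool_pos: [0.4603, -0.1462, 0.204]
tool_rot: [0.983, 2.983, -0.001]
contact_force: [0.7, 0.3, 0.9]
opening: 0.0853
grip_force: 0.0
t 24.38 pos [ 0.4603 -0.1462  0.204 ] q6 -1.4 turn [-0.     0.001 -0.001] shift now [ 6.00e-01 -1.00e-01  1.64e+02] after turn [  0.5  -0.2 164. ]
jara [322. 246.]
pink [236. 126.]
lime2 [371. 121.]
bay2 [132. 262.]
jarb [157. 380.]
```

View pics/w4.png

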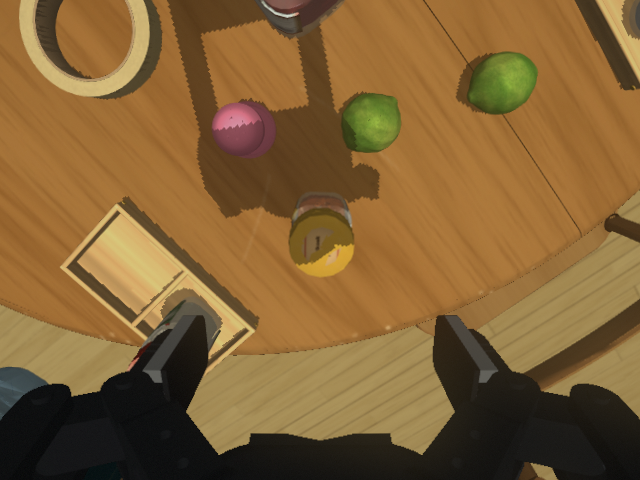

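Jar_a's cap is at (322,242) with its body square to the fingers. The empty bay is at (130,262) as predicted, and the limes are undisturbed. Descending.

```bash
python3 -m pendant '[[[0,0,20],[0,0,0],1],[[0,0,35],[0,0,0],1],[[0,0,35],[0,0,0],1],[[0,0,35],[0,0,0],1],[[0,0,22],[0,0,0],1],[[0,0,12],[0,0,0],1],[[0,0,5],[0,0,0],1],[[0,0,0],[0,0,0],1],[[0,0,0],[0,0,0],0.4],[[0,0,0],[0,0,0],0],[[0,0,0],[0,0,0],0],[[0,0,0],[0,0,0],0]]' 35
python3 -m pendant '[[[0,0,0],[0,0,0],0],[[0,0,0],[0,0,0],0],[[0,0,0],[0,0,0],0],[[0,0,0],[0,0,0],0]]'
python3 -m pendant '[[[0,0,-3],[0,0,0],0],[[0,0,-12],[0,0,0],0],[[0,0,-25],[0,0,0],0],[[0,0,-35],[0,0,0],0],[[0,0,-35],[0,0,-0.12],0],[[0,0,-20],[0,0,-0.12],0],[[0,0,-10],[0,0,-0.12],0],[[0,0,0],[0,0,-0.12],0],[[0,0,0],[0,0,-0.12],0],[[0,0,0],[0,0,-0.12],0],[[0,0,0],[0,0,-0.035],0],[[0,0,0],[0,0,0],0]]'
python3 -c "
from h import *
go(.3892,-.3142,.18,96.9)"
```

```text
t: 25.43
tool_pos: [0.4619, -0.1468, 0.0418]
tool_rot: [0.984, 2.979, -0.001]
contact_force: [1.4, 0.6, 1.5]
opening: 0.043
grip_force: 27.5
t: 25.77
tool_pos: [0.4619, -0.1468, 0.0418]
tool_rot: [0.984, 2.98, -0.001]
contact_force: [0.7, 0.9, 6.9]
opening: 0.0433
grip_force: 28.9
t: 26.77
tool_pos: [0.4598, -0.1458, 0.1799]
tool_rot: [0.185, -3.135, -0.001]
contact_force: [0.2, -0.2, -0.8]
opening: 0.0434
grip_force: 27.6
t 26.77 pos [ 0.4598 -0.1458  0.1799] q6 -2.15 turn [ 0.    -0.001 -0.003] shift now [ 8.980e+01 -1.589e+02 -1.000e-01] after turn [ 9.030e+01 -1.587e+02 -1.000e-01]
```

```bash
python3 -m pendant '[[[5,-8,0],[0,0,0],0],[[10,-18,0],[0,0,0],0],[[14,-25,0],[0,0,0],0],[[15,-27,0],[0,0,0],0],[[15,-27,0],[0,0,0],0],[[14,-25,0],[0,0,0],0],[[10,-17,0],[0,0,0],0],[[5,-9,0],[0,0,0],0],[[2,-3,0],[0,0,0],0],[[0,0,0],[0,0,0],0],[[0,0,0],[0,0,0],0],[[0,0,0],[0,0,0],0]]'
python3 -c "
from h import *
go(.3892,-.3142,.048,96.9)"
```

```text
t: 27.77
tool_pos: [0.3898, -0.3136, 0.1797]
tool_rot: [-0.186, 3.136, 0.001]
contact_force: [0.6, 0.6, -1.4]
opening: 0.0436
grip_force: 27.6
t 27.77 pos [ 0.3898 -0.3136  0.1797] q6 -2.52 turn [ 0.001  0.    -0.002] shift now [  0.7  -0.6 131.7] after turn [  0.7  -0.5 131.7]
```

```bash
python3 -m pendant '[[[1,0,15],[0,0,0],0],[[0,0,30],[0,0,0],0],[[0,0,30],[0,0,0],0],[[0,0,25],[0,0,0],0],[[0,0,14],[0,0,0],0],[[0,0,8],[0,0,0],0],[[0,0,4],[0,0,0],0],[[0,0,2],[0,0,0],0],[[0,0,0],[0,0,0],0],[[0,0,0],[0,0,0],0],[[0,0,0],[0,0,0],0]]'
```

```text
t: 28.68
tool_pos: [0.3892, -0.3154, 0.0532]
tool_rot: [-0.184, 3.135, -0.003]
contact_force: [0.1, 0.1, -0.4]
opening: 0.0435
grip_force: 27.6
```

```bash
python3 -m pendant '[[[0,0,1],[0,0,0],0],[[0,0,1],[0,0,0],0],[[0,0,0],[0,0,0],0],[[0,0,0],[0,0,0],0]]'
```

```text
t: 29.02
tool_pos: [0.3885, -0.3147, 0.0498]
tool_rot: [-0.184, 3.136, -0.0]
contact_force: [0.4, -0.7, -1.6]
opening: 0.0434
grip_force: 27.6
```

```bash
python3 -m pendant '[[[0,0,1],[0,0,0],0],[[0,0,1],[0,0,0],0],[[0,0,1],[0,0,0],0],[[0,0,0],[0,0,0],0],[[0,0,0],[0,0,0],0]]'
```

```text
t: 29.43
tool_pos: [0.3888, -0.3148, 0.0478]
tool_rot: [-0.184, 3.136, 0.001]
contact_force: [-2.2, 2.1, 4.5]
opening: 0.0431
grip_force: 28.4
```

Floor contact. Releasing, backing off, then checking.

```bash
python3 -m pendant '[[[0,0,-0.5],[0,0,0],0.6],[[0,0,0],[0,0,0],0.7],[[0,0,0],[0,0,0],0.9],[[0,0,0],[0,0,0],0.9],[[0,0,-5],[0,0,0],0.9],[[0,0,-25],[0,0,0],1],[[0,0,-40],[0,0,0],1],[[0,0,-40],[0,0,0],1],[[0,0,-40],[0,0,0],1],[[0,0,-15],[0,0,0],1],[[0,0,0],[0,0,0],1],[[0,0,0],[0,0,0],1]]'
python3 -m pendant '[[[0,15,-10],[0,0,0],1],[[0,30,0],[0,0,0],1],[[0,35,0],[0,0,0],1],[[0,35,0],[0,0,0],1],[[0,35,0],[0,0,0],1],[[0,30,0],[0,0,0],1],[[0,15,0],[0,0,0],1],[[0,0,0],[0,0,0],1],[[0,0,0],[0,0,0],1]]'
python3 - <<'E'
from h import *
go(.4,-.1,.2,96.9)
a=optics.get_image("scene")[:,:,::-1]; b=optics.get_image("top")[:,:,::-1]
f=lambda x,s:cv2.resize(x,None,fx=s,fy=s,interpolation=cv2.INTER_CUBIC)
cv2.imwrite("pics/end_s.png",f(a[140:430,190:490],2)); cv2.imwrite("pics/end_t.png",f(b[175:320,230:500],2.9))
s=optics.camera_model("scene"); t=optics.camera_model("top")
for n,X in dict(mill=(.3995,.1645,.174),salt=(.480,.168,.095),jarb=(.4695,-.3045,.103),jara=(.3892,-.3142,.106)).items():
    p,q=proj(s,X),proj(t,X); print(n,"scene crop",((p-[190,140])*2).round(),"top crop",((q-[230,175])*2.9).round())
E
```

```text
t: 30.43
tool_pos: [0.3889, -0.3151, 0.2137]
tool_rot: [-0.184, 3.134, -0.003]
contact_force: [-0.7, 0.7, -0.6]
opening: 0.0856
grip_force: 0.0
t: 31.18
tool_pos: [0.365, -0.1203, 0.2203]
tool_rot: [0.187, -3.134, -0.002]
contact_force: [0.1, -0.7, 0.6]
opening: 0.0856
grip_force: 0.0
t 31.18 pos [ 0.365  -0.1203  0.2203] q6 -2.2 turn [ 0.001 -0.002 -0.002] shift now [-37.2  15.9  20.2] after turn [-37.2  15.9  20.3]
mill scene crop [113.  19.] top crop [ 47. 224.]
salt scene crop [186.  47.] top crop [ 72. 139.]
jarb scene crop [512. 361.] top crop [713. 201.]
jara scene crop [446. 421.] top crop [728. 311.]
```

View pics/end_s.png

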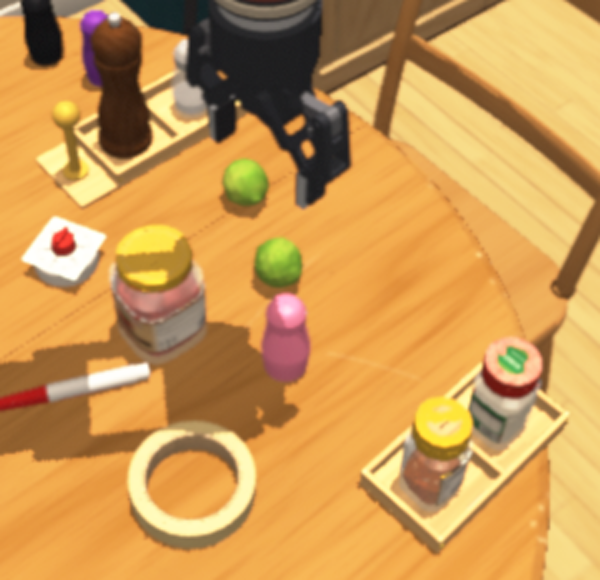

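View pics/end_t.png

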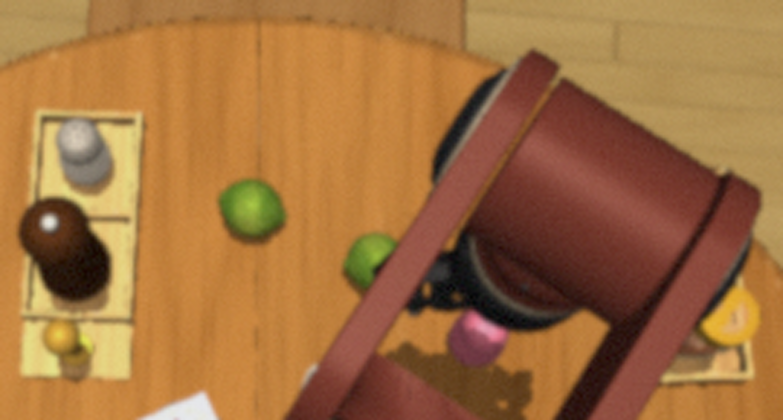

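All four stand upright in their bays. The caps, salt dome and knob are within about 7 crop pixels (roughly 5 mm) of the bay-centre predictions: mill (115,20), jar_b (512,360) and jar_a (444,420) in the scene crop, and salt (78,135) in the top crop. The limes have not moved and the gripper is clear, so I'm handing in.

```bash
python3 -c "
from station import ctrl
print(ctrl.finish_job())"
```

```text
the job is handed in; nothing more can be done
None
```

The job is handed in at about 31 s: the mill is in the cruet bay next to the post, the salt in the other cruet bay and one spice jar in each bay of the stand, all upright in the final pictures, with the limes where they were; no verdict was returned.

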